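# Spin the loose wing nut of the bookbinding press down onto its washer

### The job

A newly cased book is in the bookbinding press: one wing nut is already down tight, but the other was left backed off and stands several millimetres clear of its washer. Spin that loose nut down, clockwise seen from above, with repeated strokes of the fingertips against its wings until it stops snug on its washer, then take the hand away. Only push it, never pinch or grip it; do not turn the tight nut, and leave the bone folder, paste jar, brush pot and twine spool where they are.

Things in the scene. Friction and masses are not known exactly. Their poses are not given: they have to be found in the camera images.
- press: Bookbinding press fixed to the table: plywood base 220 x 340 mm, a blue book, a plywood platen 180 (x) x 330 (y) mm, top 84 mm above the table. Origin on the table under its middle, z up, y along its long side. Threaded studs, 16 mm thick, tops 132 mm above the table, at x = 0, y = +135 and -135 mm, each with a 40 mm washer (top 87 mm up) and a plain steel wing nut; either may be the loose one.
- loose_nut_base (a point): Loose wing nut, 6 to 9.5 mm clear of its washer at the start. Point on the stud's axis at the nut's underside (87 mm above the table when seated); it turns and moves with the nut, z up, wings along its +x and -x. Hub 33 mm wide, 17 mm high. Wings span 76 mm, tops 36 mm above the underside, 5 to 6.6 mm thick, lower edges rising from 5 mm at the hub to 25 mm at the tips.
- loose_nut_wing (a point): Middle of one wing of the loose nut (the one along +x of loose_nut_base), 30 mm from the axis, 26 mm above the nut's underside. The other wing is opposite. Higher than 18 mm above the underside there is, within 50 mm of the axis, nothing but the wings and the stud (8 mm radius).
- loose_nut (a joint): Turn of the loose nut in rad: 0 is hard down on its washer (solid stop), negative is backed off; clockwise seen from above makes it grow. Starts between -14.5 and -9.5. Right-hand thread, 4 mm per turn. Steady drag of 0.05 N m (about 2 N at 28 mm from the axis); it stays where it is left and turns back as easily.
- tight_nut_base (a point): The other wing nut, of the same size and shape, tight on its washer: point on the stud's axis at its underside, wings along its +x and -x.
- tight_nut (a joint): Turn of the tight nut in rad, 0 at the start; 1.2 N m of friction. To be left alone.
- bone_folder_center (a point): Middle of the bone folder, a flat cream bar 150 x 24 x 5 mm lying loose on the platen between the two studs, roughly along the press's y; 30 g.
- paste_jar_center (a point): Middle of the paste jar, white with a black lid, 68 mm across and 75 mm high, loose on the table on the far side of the press.
- brush_pot_center (a point): On the axis of the metal brush pot, 50 mm above the table; pot 80 mm across and 98 mm high, with brushes standing up to 180 mm above the table; loose, on the far side of the press.
- twine_spool_center (a point): Middle of the twine spool, straw coloured, 82 mm across and 70 mm high, loose on the table beyond the +y end of the press.

How it is judged:
By the outcome, as a careful person would: the job done as asked, in the order asked, and still so for the second after the job is handed in, with the robot touching nothing.
It also fails if it takes over 54 s, if anything falls off the work surface, if the arm or the gripper's body presses on something with over 40 N, if the wrist force passes 120 N, or if a joint passes its speed limit or range.

### The arm

A 6-joint arm with a two-finger parallel gripper is mounted at the origin on the work surface. World frame = base frame: x ahead of the robot, y to its left, z up, the work surface at z = 0. Lengths are in m, angles in rad, forces in N, time in s.
With the tool pointing down it reaches from about 0.3 to 0.825 m from the base axis. Payload 5.4 kg.
Tool frame: the origin (TCP) lies at the very end of the fingers, on their centre line; the grasp point (between the pads) lies 19 mm behind it; z points along the fingers, x is the direction in which the jaws open and shut, and the axes are right-handed (so a half turn about z gives the same grasp; the last joint's range is limited). The gripper opens to 92 mm and grips with 3 to 60 N. Pads are 20 mm wide; open, the fingers measure 128 mm over their backs; the gripper's body (75 mm by 189 mm) begins 69 mm behind the grasp point.
Start: joints at [0.951, 0.158, 1.597, -0, 1.386, -0.21], TCP at [0.229, 0.527, 0.215] pointing down, gripper open.
Joint ranges: [-2.91, 2.91], [-0.94, 2.29], [0.18, 2.7], [-1.29, 4.43], [0.17, 2.64], [-3, 3]. Speed limits (rad/s): [2.57, 2.57, 3.14, 3.14, 3.14, 3.14].

### API

Orientations are given as a rotation vector (axis times angle).
In Python, from workcell import bot gives the robot as it stands. Calls block until the motion is done:
- bot.goto(position, orientation): joint-space move of the TCP to a pose.
- bot.line_to(position, rot=None, max_speed=0.15): straight line of the TCP; rot=None keeps the orientation; max_speed is the mean speed in m/s.
- bot.set_joints(angles): joint-space move.
- bot.set_gripper(opening, newtons=None): opening from 0.0 (shut) to 1.0 (fully open); newtons is the grip in N (None keeps the last); returns when the fingers have stopped.
- bot.hold(seconds).
- bot.inverse_kinematics(position, orientation): joint angles nearest the present ones, or None.
- bot.read_camera(name): name is "scene" or "side" or "wrist"; returns a dict with "pixels" (400x640x3 uint8, blue, green, red), "fx", "fy", "cx", "cy" (pixels), "k1" (the pictures are not rectified: a ray, as slopes to the right and down, at radius r is drawn at 1 + k1 r^2 times it, then the intrinsics apply), "R" (3x3) and "t" (3): a world point X has camera coordinates R X + t. Camera axes: x right, y down, z forward; pixel columns grow to the right and rows downward; lengths in m; the calibration is good to about 2 mm. A picture is of the moment at which its call begins. There is no depth.
A pose or a line that the arm cannot do raises bot.MotionError and nothing moves.
- bot.job_done(): hands the job in, once; it reports no verdict.
Readings, each from a call of its own:
- bot.current_clock(): time.
- bot.current_joints(): joint angles.
- bot.current_joint_vel(): joint speeds.
- bot.current_effort(): joint torques, N m.
- bot.current_ee_pos(): TCP position.
- bot.current_tool_rot(): TCP orientation.
- bot.current_contact_force(): force on the tool from outside, world axes, zero at the start.
- bot.current_ft_torque(): the same for the moment, N m.
- bot.current_opening(): opening from 0.0 (shut) to 1.0 (fully open).
Only numpy, scipy, OpenCV 4.12 (cv2) and the standard library are available. Lean on these libraries where they do the work, as an engineer would, in place of code of your own. Each camera call takes 0.05 s, during which the arm holds its last target. There are 200 camera calls.

## Working session

There is one attempt and no reset: what is moved stays moved. The work goes in short steps, each a Python script; the robot and the scene stay as the last script left them, time stands still between calls to the robot, and variables do not carry over. Pictures are saved under pics/ and viewed, about 8 in all and at most 12, crops included, and the job is handed in when it is done.

```bash
ls; mkdir -p pics
python3 - <<'E'
from workcell import bot
import cv2,numpy as np
for n in ["scene","side"]:
    c=bot.read_camera(n); cv2.imwrite(f"pics/{n}0.png",c["pixels"]); np.savez(f"{n}0.npz",**c)
    print(n,{k:np.round(c[k],3).tolist() for k in c if k!="pixels"})
print(bot.current_tool_rot(),bot.current_clock())
E
```

```text
pics
scene {'fx': 513.159, 'fy': 513.159, 'cx': 313.395, 'cy': 205.366, 'k1': -0.069, 'R': [[0.233, 0.972, 0.011], [0.634, -0.144, -0.76], [-0.737, 0.184, -0.65]], 't': [-0.214, -0.308, 1.547]}
side {'fx': 457.38, 'fy': 457.38, 'cx': 321.285, 'cy': 190.975, 'k1': 0.009, 'R': [[-0.993, -0.115, 0.013], [-0.067, 0.479, -0.875], [0.095, -0.87, -0.484]], 't': [0.635, 0.111, 0.996]}
[ 2.62645933e+00  1.72266129e+00 -2.50200384e-03] 0.1
```

View pics/scene0.png

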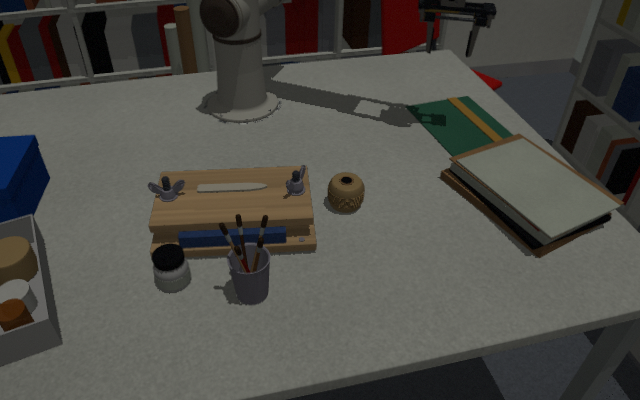

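View pics/side0.png

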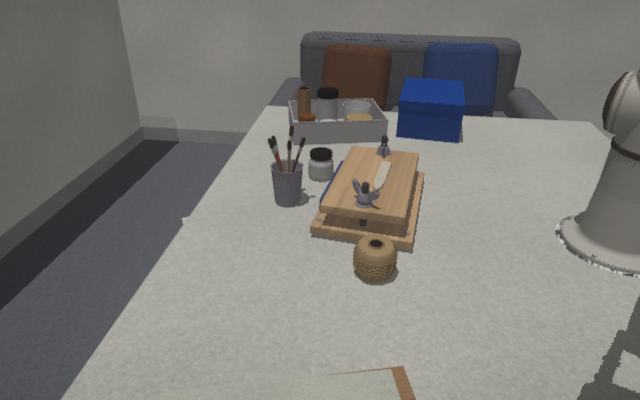

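The scene view shows the nuts near (167,187) and (297,182), with the spool at (346,192), the jar at (171,265) and the pot at (250,270). In the side view the nuts are at (384,147) and (366,195). I'll enlarge both nuts in both views.

```bash
cat > h.py <<'E'
import numpy as np,cv2
from scipy.spatial.transform import Rotation as Rn
def ray(c,u,v):
    K=np.array([[c["fx"],0,c["cx"]],[0,c["fy"],c["cy"]],[0,0,1.]],float)
    p=cv2.undistortPoints(np.array([[[u,v]]],float),K,np.array([c["k1"],0,0,0.]))[0,0]
    R=np.array(c["R"]);t=np.array(c["t"])
    d=R.T@np.array([p[0],p[1],1]); return -R.T@t,d
def onz(c,u,v,z):
    o,d=ray(c,u,v); return o+d*(z-o[2])/d[2]
def tri(c1,p1,c2,p2):
    A=np.zeros((3,3));b=np.zeros(3);L=[]
    for c,p in((c1,p1),(c2,p2)):
        o,d=ray(c,*p);d=d/np.linalg.norm(d);P=np.eye(3)-np.outer(d,d);A+=P;b+=P@o;L.append((o,P))
    X=np.linalg.solve(A,b);return X,[np.linalg.norm(P@(X-o)) for o,P in L]
def proj(c,X):
    K=np.array([[c["fx"],0,c["cx"]],[0,c["fy"],c["cy"]],[0,0,1.]],float)
    return cv2.projectPoints(np.atleast_2d(np.array(X,float)),cv2.Rodrigues(np.array(c["R"],float))[0],np.array(c["t"],float),K,np.array([c["k1"],0,0,0.]))[0][:,0]
E
python3 - <<'E'
import cv2,numpy as np
from h import *
s=np.load("scene0.npz");d=np.load("side0.npz")
T=[]
for im,(u,v) in((s,(167,187)),(s,(297,182)),(d,(384,150)),(d,(366,197))):
    x=cv2.resize(im["pixels"][v-23:v+24,u-31:u+32],(390,290),interpolation=cv2.INTER_CUBIC);x=cv2.convertScaleAbs(x,alpha=1.5)
    T.append(x)
cv2.imwrite("pics/nuts.png",np.vstack([np.hstack(T[:2]),np.hstack(T[2:])]))
print(tri(s,(166.5,179),d,(384.5,138)),tri(s,(297,173),d,(366,185)))
E
```

```text
(array([ 0.50300003, -0.21395273,  0.12577093]), [np.float64(0.00017227455144483994), np.float64(0.00017227455144488613)]) (array([0.54285478, 0.05298234, 0.12726839]), [np.float64(0.0009339932213618883), np.float64(0.0009339932213619661)])
```

View pics/nuts.png

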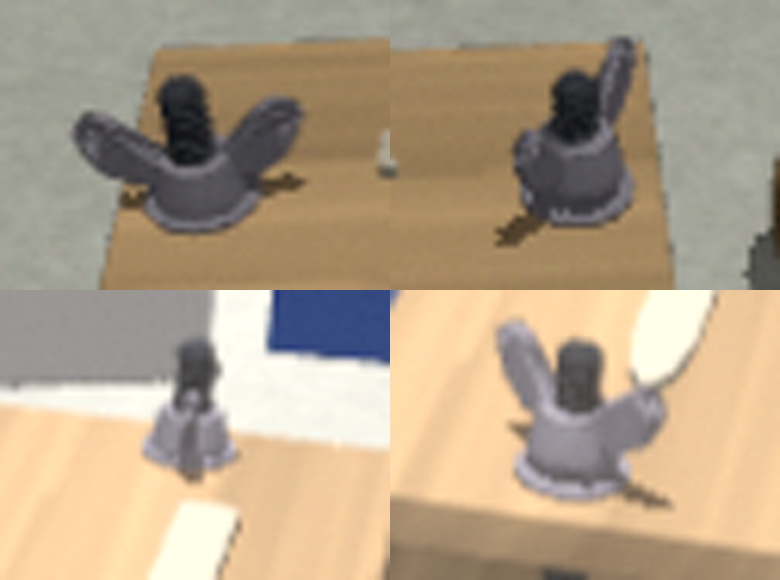

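Run:
```python
from h import *
s=np.load("scene0.npz");d=np.load("side0.npz")
print("R tips",tri(s,(303.2,165.5),d,(378,190.5)),tri(s,(287.3,181.5),d,(355.2,179.6)))
print("L tip+y",tri(s,(183,180.5),d,(384,145)))
for n,a in(("L",(.503,-.214)),("R",(.543,.053))):
  for z in (.087,.104,.1215,.13,.132): print(n,z,proj(s,[*a,z])[0].round(1),proj(d,[*a,z])[0].round(1))
from workcell import bot
c=bot.read_camera("wrist");R=Rn.from_rotvec(bot.current_tool_rot()).as_matrix();Rc=np.array(c["R"])
o=-Rc.T@np.array(c["t"]);print("cam in tool",R.T@(o-bot.current_ee_pos()),(R.T@Rc.T).round(2).tolist(),c["fx"])
# IK at both nuts
for a in((.503,-.214),(.543,.053)):
  print(bot.inverse_kinematics([*a,.16],bot.current_tool_rot()))
```

```text
R tips (array([0.51823876, 0.07170036, 0.12632697]), [np.float64(0.0010994012488019828), np.float64(0.0010994012488019015)]) (array([0.5658062 , 0.02801708, 0.12575161]), [np.float64(0.0003107386338381887), np.float64(0.00031073863383816063)])
L tip+y (array([ 0.50458896, -0.18181353,  0.11889003]), [np.float64(0.0010386083597950342), np.float64(0.0010386083597952209)])
L 0.087 [169.7 193.6] [383.3 151.9]
L 0.104 [168.3 187.3] [383.9 145.8]
L 0.1215 [166.9 180.7] [384.4 139.5]
L 0.13 [166.2 177.5] [384.7 136.4]
L 0.132 [166.  176.7] [384.7 135.7]
R 0.087 [297.  187.7] [364.5 202.3]
R 0.104 [296.9 181.4] [365.  195.2]
R 0.1215 [296.8 174.9] [365.5 187.8]
R 0.13 [296.8 171.6] [365.7 184.2]
R 0.132 [296.8 170.8] [365.8 183.3]
cam in tool [-0.00023831 -0.0702182  -0.1696024 ] [[1.0, 0.0, -0.0], [-0.0, 0.97, 0.25], [0.0, -0.25, 0.97]] 355.1662971421575
[-6.22505250e-01  1.33444751e-01  1.73569922e+00 -1.53495127e-03
  1.27247924e+00 -1.78307730e+00]
[-1.23506061e-01  1.31299204e-01  1.73807132e+00 -1.33245820e-03
  1.27295102e+00 -1.28413778e+00]
```

Run:
```python
from h import *
from workcell import bot
R=np.array([[0,1,0],[1,0,0],[0,0,-1.]])
rv=Rn.from_matrix(R).as_rotvec()
t0=bot.current_clock()
bot.goto([.523,-.08,.19],rv); print("t",bot.current_clock()-t0,bot.current_joints().round(3) if hasattr(bot.current_joints(),'round') else bot.current_joints())
c=bot.read_camera("wrist");np.savez("w1.npz",**c)
x=c["pixels"].copy()
for a in((.503,-.214),(.543,.053)): print(proj(c,[[*a,.087],[*a,.132]]).round(0).tolist())
cv2.imwrite("pics/w1.png",cv2.convertScaleAbs(x,alpha=1.4)); bot.set_gripper(.5); print(bot.current_clock(),bot.current_opening())
```

```text
t 2.4 [-0.379  0.059  1.754  0.     1.328 -1.951]
[[152.0, 169.0], [122.0, 182.0]]
[[483.0, 218.0], [511.0, 238.0]]
3.4083 0.5018143431654781
```

View pics/w1.png

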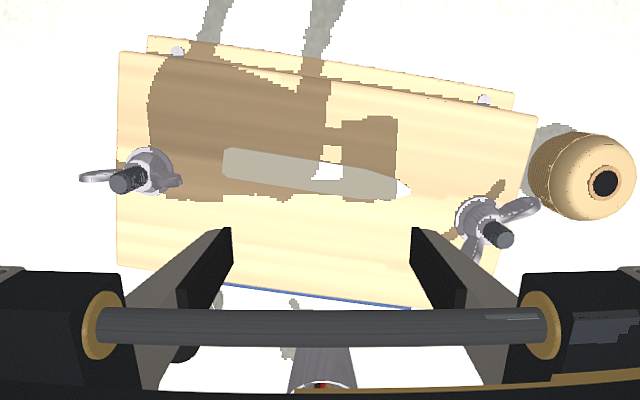

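The wrist view shows the right (+y) nut at about (490,228). It has a shorter exposed stud and a visible gap at its washer, and its wing tips are at (537,203) and (472,258). The left nut sits flat at (150,172) with more thread showing. So the +y nut is the loose one, which agrees with triangulated tip heights of 126 mm against 119 mm.

```bash
cat > orb.py <<'E'
from h import *
from workcell import bot
C=np.array([.542,.051]);RAD=.034
def pos(deg,z): a=np.radians(deg);return [C[0]+RAD*np.cos(a),C[1]+RAD*np.sin(a),z]
def zof(deg): return max(.107,.1145-.004*max(0,-10-deg)/360)
E
python3 - <<'E'
from orb import *
bot.set_gripper(0,5); print(bot.current_clock(),bot.current_opening())
bot.line_to(pos(45,.15));bot.line_to(pos(45,.1145)); f0=np.array(bot.current_contact_force());print(bot.current_clock(),f0)
L=[]
for k,d in enumerate(range(30,-466,-15)):
    bot.line_to(pos(d,zof(d)),max_speed=.15)
    f=np.array(bot.current_contact_force())-f0; a=np.radians(d)
    ft=f@[-np.sin(a),np.cos(a),0]; fr=f@[np.cos(a),np.sin(a),0]; L.append((d,round(ft,1),round(fr,1),round(f[2],1)))
    if np.hypot(*f[:2])>15: print("STOP");break
print(L,bot.current_clock(),bot.current_ee_pos())
E
```

```text
5.3583 0.0019680098449360215
6.1083 [-0.20840244 -0.10045301  0.74053995]
[(30, np.float64(-0.4), np.float64(-0.0), np.float64(-0.6)), (15, np.float64(-0.2), np.float64(-0.5), np.float64(-0.7)), (0, np.float64(-0.4), np.float64(0.1), np.float64(-0.8)), (-15, np.float64(0.3), np.float64(0.2), np.float64(-1.6)), (-30, np.float64(-0.9), np.float64(0.1), np.float64(-0.9)), (-45, np.float64(0.3), np.float64(0.2), np.float64(-1.4)), (-60, np.float64(-0.5), np.float64(-0.3), np.float64(-0.0)), (-75, np.float64(0.6), np.float64(-0.3), np.float64(-1.3)), (-90, np.float64(0.4), np.float64(0.5), np.float64(-0.9)), (-105, np.float64(-0.4), np.float64(-0.6), np.float64(-0.3)), (-120, np.float64(0.3), np.float64(0.0), np.float64(0.1)), (-135, np.float64(0.2), np.float64(0.4), np.float64(0.1)), (-150, np.float64(0.2), np.float64(0.2), np.float64(0.1)), (-165, np.float64(0.1), np.float64(0.1), np.float64(-0.8)), (-180, np.float64(0.3), np.float64(-0.8), np.float64(-1.1)), (-195, np.float64(-0.0), np.float64(-0.3), np.float64(-0.5)), (-210, np.float64(-0.4), np.float64(0.7), np.float64(-1.1)), (-225,
[... 372 characters left out ...]
.float64(0.3), np.float64(0.4), np.float64(-1.7)), (-330, np.float64(0.7), np.float64(-0.6), np.float64(-1.1)), (-345, np.float64(0.5), np.float64(-0.5), np.float64(-1.4)), (-360, np.float64(0.2), np.float64(0.4), np.float64(-0.7)), (-375, np.float64(1.0), np.float64(0.3), np.float64(-1.6)), (-390, np.float64(0.4), np.float64(-0.4), np.float64(-1.5)), (-405, np.float64(0.4), np.float64(0.2), np.float64(-0.1)), (-420, np.float64(0.6), np.float64(-0.3), np.float64(-0.4)), (-435, np.float64(1.1), np.float64(-0.0), np.float64(-1.3)), (-450, np.float64(-0.7), np.float64(-0.8), np.float64(0.0)), (-465, np.float64(0.1), np.float64(-0.1), np.float64(-0.5))] 14.6083 [0.53331702 0.0181977  0.10958127]
```

```bash
cat > look.py <<'E'
from orb import *
import sys
def look(name):
    T=[]
    for n in("scene","side"):
        c=bot.read_camera(n);u,v=proj(c,[.542,.051,.11])[0].round().astype(int)
        x=c["pixels"][v-25:v+25,u-32:u+32];T.append(cv2.convertScaleAbs(cv2.resize(x,(400,312),interpolation=cv2.INTER_CUBIC),alpha=1.5))
    cv2.imwrite(name,np.hstack(T))
look(sys.argv[1])
E
python3 look.py pics/n2.png
```

```text
(no output)
```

View pics/n2.png

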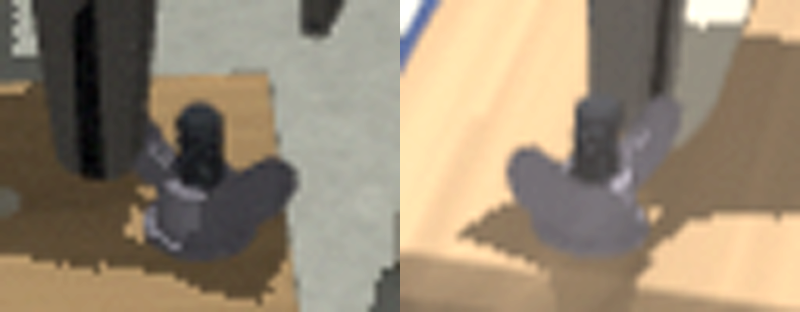

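The nut has followed the peg: its wings now lie at about -135° just ahead of the fingers, and more thread shows. I'll continue in small steps with a force stop.

```bash
python3 - <<'E'
from orb import *
L=[];hit=0;f0=np.array([-.2,-.1,.3])
for d in range(-470,-870,-5):
    bot.line_to(pos(d,zof(d)),max_speed=.08)
    f=np.array(bot.current_contact_force())-f0; a=np.radians(d)
    ft=f@[-np.sin(a),np.cos(a),0]; fr=f@[np.cos(a),np.sin(a),0]
    e=np.linalg.norm(np.array(bot.current_ee_pos())-pos(d,zof(d)))*1000
    L.append((d,round(float(ft),1),round(float(fr),1),round(float(e),1)))
    if np.hypot(ft,fr)>7: print("STOP");break
    if bot.current_clock()>44: print("TIME");break
print(L[::6],L[-4:],bot.current_clock())
E
python3 look.py pics/n3.png
```

```text
STOP
[(-470, 2.2, -1.5, 0.3), (-500, 1.4, 0.0, 0.3), (-530, 0.8, -0.9, 0.2), (-560, 1.6, 0.6, 0.3), (-590, 0.5, -0.1, 0.2)] [(-585, -0.7, -0.4, 0.3), (-590, 0.5, -0.1, 0.2), (-595, 3.2, 2.6, 0.8), (-600, 10.1, 3.2, 2.4)] 21.4583
```

View pics/n3.png

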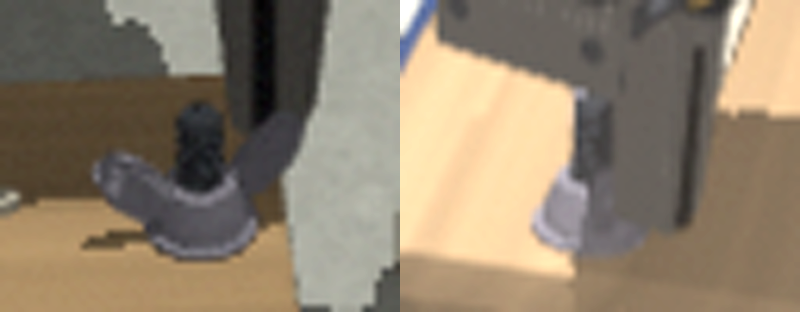

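Force rose to 10 N tangential with 2.4 mm of lag, after about 10 rad of turn. The nut looks seated, so I'll back off, lift clear and check.

Run:
```python
from orb import *
bot.line_to(pos(-575,.107));bot.line_to(pos(-575,.2));bot.line_to([.40,.12,.24],max_speed=.25)
print(bot.current_clock())
T=[]
for n in("scene","side"):
    c=bot.read_camera(n)
    for a in((.503,-.214),(.542,.051)):
        u,v=proj(c,[*a,.11])[0].round().astype(int)
        T.append(cv2.convertScaleAbs(cv2.resize(c["pixels"][v-23:v+24,u-31:u+32],(390,290),interpolation=cv2.INTER_CUBIC),alpha=1.5))
    np.savez(n+"1.npz",**c)
cv2.imwrite("pics/n4.png",np.vstack([np.hstack(T[:2]),np.hstack(T[2:])]))
# change elsewhere between first and last scene picture
s0=np.load("scene0.npz")["pixels"];s1=np.load("scene1.npz")["pixels"]
for nm,(x0,y0,x1,y1) in dict(pot=(218,213,275,302),jar=(150,243,192,292),spool=(325,170,368,214),folder=(195,180,270,195),tight=(145,172,188,205)).items():
    print(nm,cv2.phaseCorrelate(cv2.cvtColor(s0[y0:y1,x0:x1],6).astype(np.float32),cv2.cvtColor(s1[y0:y1,x0:x1],6).astype(np.float32)))
```

```text
23.25
pot ((-0.004937957032556284, 0.01722270010276361), 1.0087468488128097)
jar ((0.4424400298865443, -0.021617273412491755), 1.0206513748168946)
spool ((0.5096160445692419, 0.49330211355609777), 0.9994875726582092)
folder ((0.5803189132057227, 0.45080421405136484), 1.0259676140679252)
tight ((0.4977419200817401, -0.003855953686173308), 0.9895837948646075)
```

View pics/n4.png

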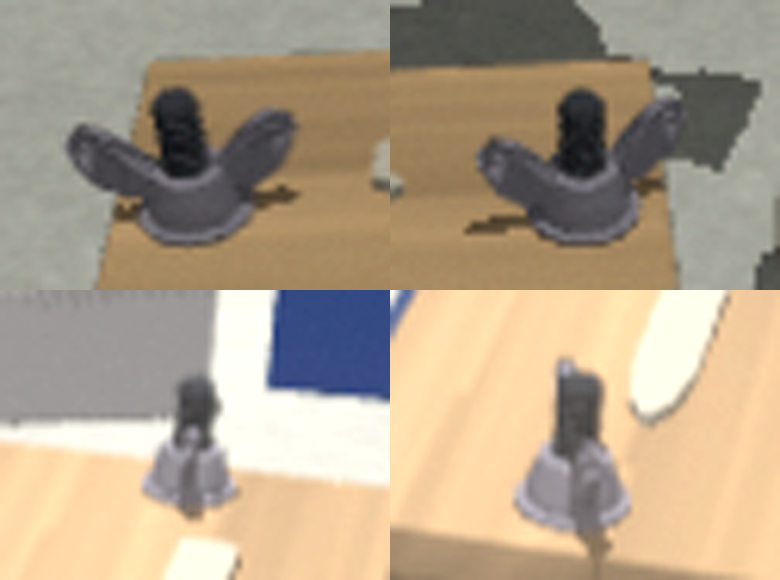

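The nut is seated: it shows the same exposed stud and wing height as the tight nut, and the surroundings haven't moved (the shifts are all ≤0.6 px).

```bash
python3 -c "
from workcell import bot
bot.job_done();print(bot.current_clock())"
```

```text
the job is handed in; nothing more can be done
the job is handed in; nothing more can be done
```

The loose nut was the one on the +y stud. I spun it down clockwise by pushing its wing with the closed fingertips, orbiting the stud in short strokes, and never gripped it.

- **Seating:** after about 10 rad of turn (about 6.4 mm of thread) it met a firm stop. The push rose to about 10 N (roughly 0.3 N m) and the arm lagged by 2.4 mm. I then backed the fingers off, lifted clear and handed the job in at about 23 s.
- **Last pictures:** the nut shows about the same exposed stud and wing height as the tight one.
- **Other items:** the tight nut, bone folder, jar, pot and spool show no movement beyond about half a pixel, which I put down to the measuring method.
- **Disagreements:** the stud position differed by about 6 mm in y between the fixed cameras and the wrist camera, so I used a value in between. During the first 15° strokes the force reading stayed within noise, not at the expected 2 N drag, so I confirmed by picture that the nut was turning before continuing.

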